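Interlock three sawn channel lengths for bundling

TASK

Bundle the three blue channel lengths on the two timber bearers: lay the one from the bench open side up next to the one already there, parallel and with the ends about level, leaving a gap of about 30 mm. Then take the length lying on the saw's sloping chute and lay it open side down over the gap, so that one of its flanges stands inside each of the two lower channels, right down, with all the ends about level. Set them down rather than dropping them, let go, and do not disturb the offcut, the square, the hammer or the tape measure.

Things in the scene. Friction and masses are not known exactly. Their poses are not given: they have to be found in the camera images.
- laid_c (a point): centre (half-way up) of the blue steel U-channel already lying open side up across the two timber bearers. Like all three it is 160 mm long (its y axis), 64 mm wide over the flanges (x axis), 36 mm high (z axis, up), web and flanges 4 mm thick, so 56 mm clear between the flanges; about 0.64 kg. It lies loose, anywhere along the bearers' near, middle or far part, its underside 36 mm above the bench.
- second_c (a point): centre (half-way up, 18 mm above its underside) of the second, identical blue U-channel, lying loose on the bench to the robot's right, open side up; y axis along its 160 mm length, x axis across its 64 mm width, z axis up
- cap_c (a point): centre (half-way up, 18 mm above the edges of its flanges) of the third, identical blue U-channel, lying loose, open side down (web on top), on the saw's steel chute. Its y axis runs along its 160 mm length and points up the slope, 30 degrees above level; its x axis is level, across the 64 mm width; its z axis stands square to the chute, out of the web's top. Nothing stands over it, and there are at least 40 mm of free chute on either side of it.
- cap_edge_near (a point): on that third channel: middle of the free edge of its flange on its -x side (30 mm from its middle plane, 18 mm below its centre along its z axis)
- cap_edge_far (a point): the same on its other flange, at its +x side
- chute_mid (a point): point on the chute's surface under the third channel's usual place, 75 mm above the bench; the y axis is the level direction of the chute's rise, away from the middle of the bench. The grey saw (fixed, 0.6 m tall) stands at the chute's upper end, its base from 213 mm beyond this point; the chute is 184 mm wide with 12 mm rims and a 14 mm lip at its foot
- bearers: two parallel timber battens fixed to the bench, each 300 mm long (x axis), 44 mm wide and 36 mm high, their centre lines 52 mm either side of the origin along y, with a 60 mm space between; origin on the bench, mid-way between them at half length. Channels lie across them, lengthwise along the bearers' y
- offcut: bystander: 45 mm long crop end of the same blue channel, on the bench; not part of the job
- square: bystander: steel engineer's square, 160 by 100 mm, lying flat towards the robot
- hammer: bystander: hammer with a wooden handle, lying beyond the bearers
- tape: bystander: yellow tape measure, 62 mm square, 34 mm high

How it is judged:
On the way, in this order (a step that is already met when the one before it is completed fails the run):
1. the second channel lies open side up on both bearers beside the first, parallel, ends level, a gap between them, released (z of laid_c in the frame of bearers between 0.048 and 0.06 m and y of laid_c in the frame of bearers between -0.035 and 0.035 m and x of laid_c in the frame of bearers between -0.15 and 0.15 m and angle between each of laid_c, second_c's own z axis and vertical below 0.06 rad and z of second_c in the frame of bearers between 0.048 and 0.06 m and y of second_c in the frame of bearers between -0.035 and 0.035 m and x of second_c in the frame of bearers between -0.15 and 0.15 m and angle between the y axis of laid_c and the y axis of second_c, either way round below 0.12 rad and y of second_c in the frame of laid_c between -0.02 and 0.02 m and (x of second_c in the frame of laid_c between 0.064 and 0.105 m or x of second_c in the frame of laid_c between -0.105 and -0.064 m) and contact force between the fingers and second below 0.1 N), for 0.2 s.
2. the third channel stands open side down over both, one flange inside each, released (((x of cap_edge_near in the frame of laid_c between -0.026 and 0.026 m and z of cap_edge_near in the frame of laid_c between -0.018 and -0.008 m and x of cap_edge_far in the frame of second_c between -0.026 and 0.026 m and z of cap_edge_far in the frame of second_c between -0.018 and -0.008 m) or (x of cap_edge_near in the frame of second_c between -0.026 and 0.026 m and z of cap_edge_near in the frame of second_c between -0.018 and -0.008 m and x of cap_edge_far in the frame of laid_c between -0.026 and 0.026 m and z of cap_edge_far in the frame of laid_c between -0.018 and -0.008 m)) and y of cap_c in the frame of laid_c between -0.02 and 0.02 m and y of cap_c in the frame of second_c between -0.02 and 0.02 m and angle between cap_c's own z axis and vertical below 0.08 rad and contact force between the fingers and cap below 0.1 N), for 0.2 s.
At the end, for the whole second after the job is handed in: Lower two open side up on both bearers (within 35 mm of mid-line), parallel within 7 degrees; third level, open side down, one flange between the flanges of each lower channel and within 6 mm of its web; all ends level within 20 mm; all released and at rest (all of step 2 and z of laid_c in the frame of bearers between 0.048 and 0.06 m and y of laid_c in the frame of bearers between -0.035 and 0.035 m and x of laid_c in the frame of bearers between -0.15 and 0.15 m and angle between each of laid_c, second_c's own z axis and vertical below 0.06 rad and z of second_c in the frame of bearers between 0.048 and 0.06 m and y of second_c in the frame of bearers between -0.035 and 0.035 m and x of second_c in the frame of bearers between -0.15 and 0.15 m and angle between the y axis of laid_c and the y axis of second_c, either way round below 0.12 rad and y of second_c in the frame of laid_c between -0.02 and 0.02 m and linear speed of each of laid, second, cap below 0.02 m/s and contact force between the fingers and laid below 0.1 N and contact force between the fingers and second below 0.1 N); the robot touches nothing.
It fails at once if a channel is dropped (falls free faster than 0.5 m/s) ((linear speed of laid above 0.5 m/s and contact force between the fingers and laid below 0.05 N) or (linear speed of second above 0.5 m/s and contact force between the fingers and second below 0.05 N) or (linear speed of cap above 0.5 m/s and contact force between the fingers and cap below 0.05 N)).
It fails at once if the offcut, square, hammer or tape measure is moved more than 30 mm (distance of any of offcut, square, hammer, tape from where it was at the start of the episode above 0.03 m).
It also fails if it takes over 50 s, if anything falls off the work surface, if the arm or the gripper's body presses on something with over 40 N, if the wrist force passes 120 N, or if a joint passes its speed limit or range.

ROBOT

A 6-joint arm with a two-finger parallel gripper is mounted at the origin on the work surface. World frame = base frame: x ahead of the robot, y to its left, z up, the work surface at z = 0. Lengths are in m, angles in rad, forces in N, time in s.
With the tool pointing down it reaches from about 0.35 to 0.85 m from the base axis. Payload 8.1 kg.
Tool frame: the origin (TCP) lies midway between the tips of the shut fingers; the grasp point (between the pads) lies 19 mm behind it (ctrl.grip_point_offset is the distance from the TCP to the grasp point, in m); x points along the fingers, y is the direction in which the jaws open and shut, and the axes are right-handed (so a half turn about x gives the same grasp; the last joint's range is limited). The gripper opens to 93 mm and grips with 3 to 60 N. Pads are 15 mm wide; open, the fingers measure 128 mm over their backs; the gripper's body (75 mm by 188 mm) begins 65 mm behind the grasp point.
Start: joints at [-1.429, 0.13, 1.488, -0, 1.523, -0.085], TCP at [0.135, -0.585, 0.219] pointing down, gripper open.
Joint ranges: [-2.96, 2.96], [-0.89, 2.26], [0.02, 2.5], [-1.34, 4.48], [0, 2.73], [-2.66, 2.66]. Speed limits (rad/s): [2.39, 2.39, 2.79, 3.14, 3.14, 3.14].

INTERFACE

Orientations are given as a 3x3 rotation matrix whose columns are the frame's x, y, z axes.
In Python, from workcell import ctrl, optics gives the robot as it stands. The module is installed in compiled form; this text tells all that it offers.
- The arm moves only by the tool send_rows, never from a script. Its arguments are lists of equal length, an entry for each row: "gripper": the gripper command: -1 is fully open, 1 is shut, values between are in proportion; "xyz": the shift along the tool's x, y, z in cm, a list of three; "turn": the turn, a rotation vector about the tool's x, y, z in rad, a list of three. In form: {"gripper": [gripper, ...], "xyz": [[dx, dy, dz], ...], "turn": [[ax, ay, az], ...]}. A call has 1 to 10 rows; each row is the pose to reach, as a shift and turn from the pose commanded when the call began, along the tool's axes at that moment; what a row does not reach only later rows make up. A row lasts 1/8 s, in which the tool goes at most 62.5 mm and 10.7 degrees, less where a joint would pass 70% of its speed; a pose out of reach is approached as far as the arm can. A call with a gripper value outside its range is refused whole. The fingers move at their own pace and stop on an object; the grip force is fixed at half the most. Time passes only in rows, so rows that repeat a pose let the fingers close. It gives the time, the measured TCP pose, the force and the opening at its end, in the units of the state.
- ctrl.observe(): the state, without advancing time (a new reading comes with each control period).
- optics.get_image(name): name is "scene" or "top"; returns the picture (400x640x3 uint8, blue, green, red); there is no depth.
- optics.camera_info(name): a dict with "fx", "fy", "cx", "cy" (pixels), "rvec" (rotation vector, rad) and "tvec" (3), from world to camera coordinates, as OpenCV has them. Camera axes: x right, y down, z forward; pixel columns grow to the right and rows downward; lengths in m; the calibration is good to about 2 mm. A picture is of the moment at which its call begins. camera_info takes no time and is no camera call.
- ctrl.close_job(): hands the job in, once; it reports no verdict.
The state is a dict: "time_s": time; "joint_positions": joint angles; "joint_vel": joint speeds; "joint_torque": joint torques, N m; "tcp_pos": TCP position; "orientation": TCP orientation; "wrist_force": force on the tool from outside, world axes, zero at the start; "wrist_torque": the same for the moment, N m; "grip_width": finger opening in m.
Only numpy, scipy, OpenCV 4.12 (cv2) and the standard library are available. Lean on these libraries where they do the work, as an engineer would, in place of code of your own. Each camera call takes 0.05 s, during which the arm holds its last target.

## Working session

There is one attempt and no reset: what is moved stays moved. The work goes in short steps, Python scripts to look and compute and a tool call to move; the robot and the scene stay as the last step left them, time stands still between calls to the robot, and variables do not carry over. Pictures are saved under pics/ and viewed, and the job is handed in when it is done.

Besides the shell and the picture viewer there is one more tool, called by a JSON object that holds its "fn" and its "kwargs". send_rows: Moves the arm, as the interface text tells. Its arguments: {"type":"object","properties":{"gripper":{"type":"array"},"xyz":{"type":"array"},"turn":{"type":"array"}},"required":["gripper","xyz","turn"]}

```bash
mkdir -p pics; python3 - <<'E'
from workcell import ctrl, optics
import cv2
for n in ("scene","top"):
    im=optics.get_image(n); cv2.imwrite(f"pics/{n}0.png",im); print(n,optics.camera_info(n))
print(ctrl.observe()); print(ctrl.grip_point_offset)
E
```

```text
scene {'fx': 374.0450228993871, 'fy': 374.0450228993871, 'cx': 320.08364802756165, 'cy': 204.37028834029724, 'rvec': array([ 0.84300273,  2.60460985, -0.9838928 ]), 'tvec': array([ 0.45264137, -0.18633666,  1.37504068])}
top {'fx': 496.58529663061415, 'fy': 496.58529663061415, 'cx': 324.58466733334126, 'cy': 202.78227805806043, 'rvec': array([ 2.08136718, -2.14316268,  0.22970998]), 'tvec': array([0.02576101, 0.56775805, 1.19653199])}
{'time_s': 0.1, 'joint_positions': array([-1.42937399e+00,  1.31090752e-01,  1.48915355e+00,  1.87985161e-05,
        1.52303873e+00, -8.54055109e-02]), 'joint_vel': array([-0.00048957, -0.00094152, -0.00169437,  0.00095338, -0.00026854,
        0.00138809]), 'joint_torque': array([ 6.65238640e-04, -5.61343360e+01, -4.93096089e+01,  7.69859366e-02,
        2.91145529e-02, -6.95069730e-05]), 'tcp_pos': array([ 0.13488443, -0.58410719,  0.21769856]), 'orientation': array([[-2.19672004e-04,  2.24886691e-01, -9.74384897e-01],
       [ 1.67615223e-03, -9.74383469e-01, -2.24886739e-01],
       [-9.99998571e-01, -1.68261874e-03, -1.62899557e-04]]), 'wrist_force': array([-0.8959163 ,  1.19176108,  0.28654649]), 'wrist_torque': array([ 0.00385774, -0.01128443, -0.02859753]), 'grip_width': 0.09310162448111825}
0.0188
```

View pics/scene0.png

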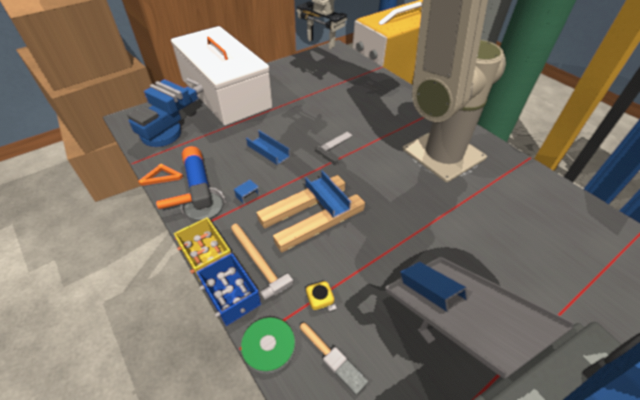

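View pics/top0.png

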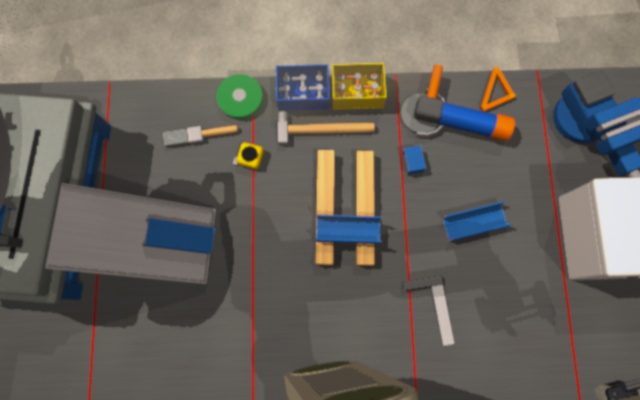

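The scene view shows the laid channel at (327,193), the second at (268,148) and the cap on the chute at (433,285). In the top view they are at (348,229), (477,222) and (180,236). The bearers span rows 150–265, around columns 325 and 365. Next I'll zoom in and mask the blue.

```bash
cat > h.py <<'E'
import cv2, numpy as np
from workcell import ctrl, optics
from scipy.spatial.transform import Rotation as R
def cam(n):
    c=optics.camera_info(n); M=cv2.Rodrigues(c['rvec'])[0]
    K=np.array([[c['fx'],0,c['cx']],[0,c['fy'],c['cy']],[0,0,1]]); return K,M,np.array(c['tvec'])
def ray(n,p):
    K,M,t=cam(n); d=M.T@np.linalg.solve(K,[p[0],p[1],1.]); return -M.T@t, d/np.linalg.norm(d)
def onz(n,p,z):
    o,d=ray(n,p); return o+d*(z-o[2])/d[2]
def tri(ps,pt):
    o1,d1=ray('scene',ps); o2,d2=ray('top',pt)
    s=np.linalg.lstsq(np.stack([d1,-d2],1),o2-o1,rcond=None)[0]
    a,b=o1+s[0]*d1,o2+s[1]*d2; return (a+b)/2, np.linalg.norm(a-b)
def proj(n,X):
    K,M,t=cam(n); return cv2.projectPoints(np.array(X,float).reshape(-1,1,3),cv2.Rodrigues(M)[0],t,K,None)[0][:,0]
def crop(n,im,x0,y0,x1,y1,f,name):
    c=cv2.resize(im[y0:y1,x0:x1],None,fx=f,fy=f,interpolation=cv2.INTER_CUBIC); 
    for x in range((x0//10+1)*10,x1,10): cv2.putText(c,str(x),((x-x0)*f,8),0,.3,(255,255,255),1); cv2.line(c,((x-x0)*f,10),((x-x0)*f,14),(255,255,255),1)
    for y in range((y0//10+1)*10,y1,10): cv2.putText(c,str(y),(0,(y-y0)*f+3),0,.3,(255,255,255),1); cv2.line(c,(20,(y-y0)*f),(24,(y-y0)*f),(255,255,255),1)
    cv2.imwrite('pics/'+name,c)
E
python3 - <<'E'
from h import *
t=cv2.imread('pics/top0.png'); s=cv2.imread('pics/scene0.png')
crop('top',t,290,130,390,280,4,'t_b.png')
crop('top',t,425,185,525,255,7,'t_s.png')
crop('top',t,130,190,230,290,6,'t_c.png')
crop('scene',s,230,120,380,260,4,'s_b.png')
crop('scene',s,380,250,500,330,6,'s_c.png')
E
python3 - <<'E'
import cv2,numpy as np
a=[cv2.imread('pics/'+f) for f in('t_b.png','t_s.png','t_c.png')]
E
```

```text
(no output)
```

View pics/t_b.png

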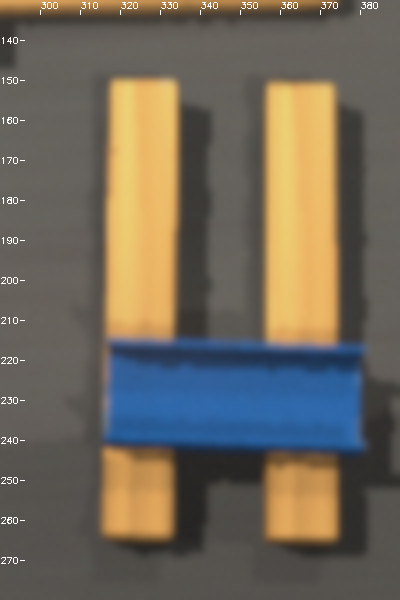

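View pics/t_s.png

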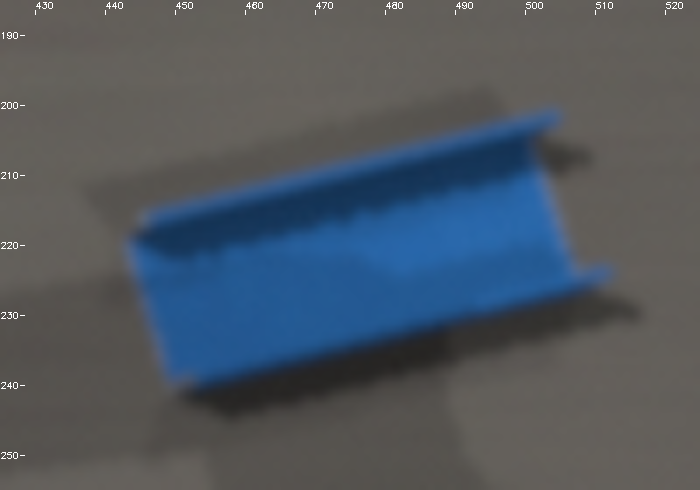

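View pics/t_c.png

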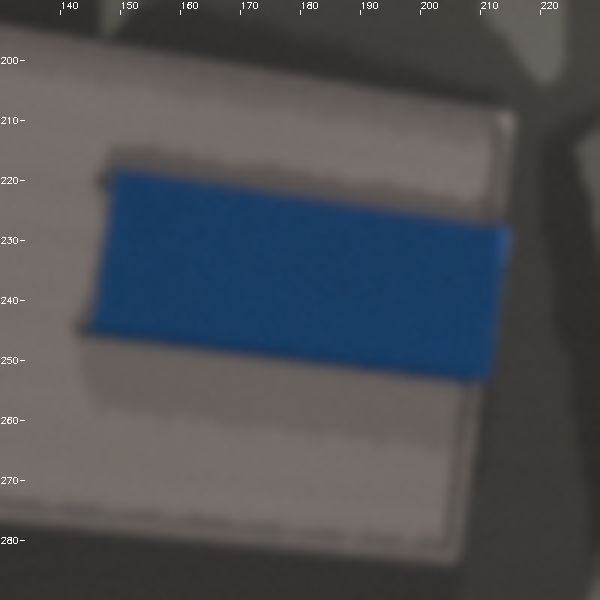

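View pics/s_b.png

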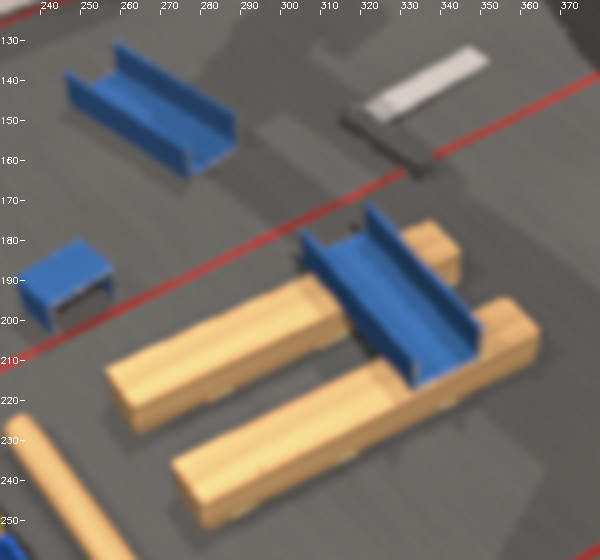

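View pics/s_c.png

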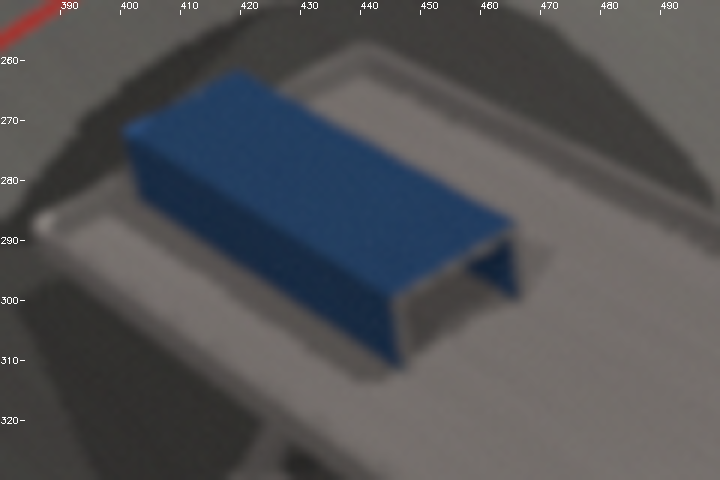

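```bash
python3 - <<'E'
from h import *
np.set_printoptions(precision=4,suppress=True)
print(ray('top',(320,200))[0],ray('scene',(320,200))[0])
P={'L far -y':((302.5,177.5),(381,216.3)),'L far +y':((331.5,210),(317,215)),'L near -y':((319.5,171.5),(381,243)),'L near +y':((348,201),(315.5,241)),
'S far -y':((247,138.5),(504,200.5)),'S far +y':((277,158),(444.5,216)),'S near -y':((259,131),(511.5,223)),'S near +y':((288,150),(449,240.5)),
'C far lo':((401.5,271.5),(213.5,228)),'C near lo':((418.5,262),(210,253.5)),'C far up':((444,299),(149,218)),'C near up':((464.5,286.5),(145,245)),
'chute lip far':((386.5,287),(213,209)),'chute lip near':((440,257.5),(206.5,284)),
'B far-left(-y) outer far':((257,213.5),(374,151)),'B +y far outer':((273,237),(317,150)), 'B -y near outer':((336,176),(374,265)),'B+y near outer':((364.5,203),(314.5,264))}
Q={}
for k,(s,t) in P.items():
    X,e=tri(s,t); Q[k]=X; print(k,X,'gap mm %.1f'%(e*1e3))
def cen(p):
    a,b,c,d=[Q[p+s] for s in (' far -y',' far +y',' near -y',' near +y')]
    print(p,'mid',(a+b+c+d)/4,'len',np.linalg.norm(a-b),np.linalg.norm(c-d),'w',np.linalg.norm(a-c),np.linalg.norm(b-d))
    v=(b-a)+(d-c); print(' yaw of length deg',np.degrees(np.arctan2(v[1],v[0])))
cen('L');cen('S')
a,b,c,d=[Q['C '+s] for s in('far lo','near lo','far up','near up')]
print('C top mid',(a+b+c+d)/4, np.linalg.norm(a-c),np.linalg.norm(b-d),np.linalg.norm(a-b),np.linalg.norm(c-d)); v=c-a+d-b;v/=np.linalg.norm(v);print(v,np.degrees(np.arcsin(v[2])),np.degrees(np.arctan2(v[1],v[0])))
E
```

```text
[0.305  0.0199 1.2889] [0.9959 0.5762 0.8981]
L far -y [ 0.5298 -0.1327  0.0704] gap mm 6.3
L far +y [0.5373 0.0272 0.0698] gap mm 5.0
L near -y [ 0.4642 -0.1306  0.0621] gap mm 7.3
L near +y [0.474  0.0304 0.0703] gap mm 11.1
S far -y [ 0.5638 -0.4527  0.036 ] gap mm 5.8
S far +y [ 0.5295 -0.2975  0.0349] gap mm 1.5
S near -y [ 0.5051 -0.4665  0.0351] gap mm 4.5
S near +y [ 0.4705 -0.3088  0.0321] gap mm 10.0
C far lo [0.5119 0.2902 0.0569] gap mm 1.5
C near lo [0.4502 0.2964 0.053 ] gap mm 4.0
C far up [0.5281 0.4246 0.134 ] gap mm 1.4
C near up [0.4645 0.4311 0.133 ] gap mm 2.1
chute lip far [0.565  0.2955 0.0389] gap mm 0.5
chute lip near [0.3756 0.311  0.0276] gap mm 0.1
B far-left(-y) outer far [ 0.71   -0.1249  0.0283] gap mm 4.7
B +y far outer [0.7181 0.0158 0.0626] gap mm 26.5
B -y near outer [ 0.4116 -0.1123  0.0276] gap mm 2.6
B+y near outer [0.4175 0.0385 0.0337] gap mm 1.3
L mid [ 0.5013 -0.0514  0.0682] len 0.1601655471645222 0.16146137456242948 w 0.066131894628127 0.06336305359097757
 yaw of length deg 86.91423798519143
S mid [ 0.5172 -0.3814  0.0345] len 0.15894076089087886 0.1614869697726726 w 0.06029872249625829 0.06012266824157327
 yaw of length deg 102.41937195340839
C top mid [0.4887 0.3606 0.0942] 0.1558268359416866 0.15739509866097295 0.06220786148689473 0.06388882850557447
[0.0975 0.8596 0.5016] 30.106846223573967 83.52568322124773
```

```bash
python3 - <<'E'
from h import *
np.set_printoptions(precision=4,suppress=True)
for k,p,z in [('L far -y top',(381,216),.071),('L far +y top',(317,215),.071),('L near +y bottom',(315.5,241.5),.036),('L near -y bot',(378,243),.036),
 ('S far -y top',(504,200.5),.036),('S far +y top',(444.5,216),.036),('S near -y top',(511.5,223),.036),('S near +y bot',(449,241),0),('S far+y bot',(443,219.5),0),('S near -y bot',(509,228),0)]:
    print(k,onz('top',p,z))
for k,p in [('B+y farL',(317.3,150)),('B+y farR',(334,150)),('B-y farL',(356.5,150.5)),('B-y farR',(374,151)),('B+y nearL',(314.5,264)),('B+y nearR',(333,264.5)),('B-y nearL',(356.3,264.5)),('B-y nearR',(374.5,265))]:
    print(k,onz('top',p,.036))
for n,p,z in [('scene',(331.5,209.5),.072),('scene',(303,178),.072),('scene',(319.5,171),.072),('scene',(348.5,201),.072),('scene',(247,138.5),.036),('scene',(277,158),.036),('scene',(259,131),.036),('scene',(288.5,150),.036)]: print(p,onz(n,p,z))
E
```

```text
L far -y top [ 0.5282 -0.1305  0.071 ]
L far +y top [0.5353 0.0291 0.071 ]
L near +y bottom [0.4737 0.0349 0.036 ]
L near -y bot [ 0.4652 -0.1234  0.036 ]
S far -y top [ 0.566  -0.4549  0.036 ]
S far +y top [ 0.5298 -0.2978  0.036 ]
S near -y top [ 0.5067 -0.4679  0.036 ]
S near +y bot [ 0.4696 -0.3133  0.    ]
S far+y bot [ 0.527  -0.3022  0.    ]
S near -y bot [ 0.4993 -0.4739  0.    ]
B+y farL [0.7165 0.024  0.036 ]
B+y farR [ 0.7152 -0.0201  0.036 ]
B-y farL [ 0.7121 -0.0795  0.036 ]
B-y farR [ 0.7094 -0.1256  0.036 ]
B+y nearL [0.4169 0.0389 0.036 ]
B+y nearR [ 0.4142 -0.0075  0.036 ]
B-y nearL [ 0.4125 -0.0661  0.036 ]
B-y nearR [ 0.4099 -0.1118  0.036 ]
(331.5, 209.5) [0.5388 0.0251 0.072 ]
(303, 178) [ 0.5324 -0.1314  0.072 ]
(319.5, 171) [ 0.4712 -0.1272  0.072 ]
(348.5, 201) [0.4772 0.0279 0.072 ]
(247, 138.5) [ 0.5623 -0.4496  0.036 ]
(277, 158) [ 0.5297 -0.2957  0.036 ]
(259, 131) [ 0.5045 -0.463   0.036 ]
(288.5, 150) [ 0.4741 -0.3085  0.036 ]
```

```bash
cat >> h.py <<'E'
def down(jawdeg,tilt=0):
    # tilt: rotation about the jaw axis (deg); + swings the tool's pointing direction
    j=np.radians(jawdeg); y=np.array([np.cos(j),np.sin(j),0]); x=np.array([0,0,-1.])
    x=R.from_rotvec(y*np.radians(tilt)).apply(x); return np.stack([x,y,np.cross(x,y)],1)
def go(p,Rt):
    s=ctrl.observe(); R0=s['orientation']
    d=R0.T@(np.array(p)-s['tcp_pos'])*100; w=R.from_matrix(R0.T@Rt).as_rotvec()
    print('shift cm',np.round(d,2),'turn',np.round(w,3),'rows',np.linalg.norm(d)/6.25,np.degrees(np.linalg.norm(w))/10.7)
E
python3 - <<'E'
from h import *
go((.517,-.3815,.13),down(12.7))
E
```

```text
shift cm [  8.8  -11.13 -41.79] turn [-1.566e+00 -1.000e-03  1.000e-03] rows 7.060932885313809 8.38353411463443
```

{"fn": "send_rows", "kwargs": {"gripper": [-1, -1, -1, -1, -1, -1, -1, -1, -1, -1], "xyz": [[1, -1.1, -4.2], [2, -2.2, -8.4], [3, -3.3, -12.5], [4, -4.5, -16.7], [5, -5.6, -20.9], [6, -6.7, -25], [7, -8.9, -33.4], [8.8, -10, -37.6], [8.8, -11.1, -41.8], [8.8, -11.1, -41.8]], "turn": [[-0.17, 0, 0], [-0.35, 0, 0], [-0.52, 0, 0], [-0.7, 0, 0], [-0.87, 0, 0], [-1.04, 0, 0], [-1.22, 0, 0], [-1.4, 0, 0], [-1.566, 0, 0], [-1.566, 0, 0]]}}

```text
time_s: 1.35
tcp_pos: [0.5196, -0.3795, 0.1293]
orientation: [[-0.001, 0.974, 0.226], [0.002, 0.226, -0.974], [-1.0, -0.0, -0.002]]
wrist_force: [-0.5, 0.1, 0.0]
grip_width: 0.0931
```

```bash
python3 - <<'E'
from h import *
go((.517,-.3815,.007),down(12.7))
cv2.imwrite('pics/top1.png',optics.get_image('top'));s=optics.get_image('scene')
crop('scene',s,200,80,360,220,5,'s1.png')
E
```

```text
shift cm [12.23 -0.3   0.16] turn [ 0.006 -0.002  0.   ] rows 1.9568907978338281 0.03596040516187353
```

View pics/s1.png

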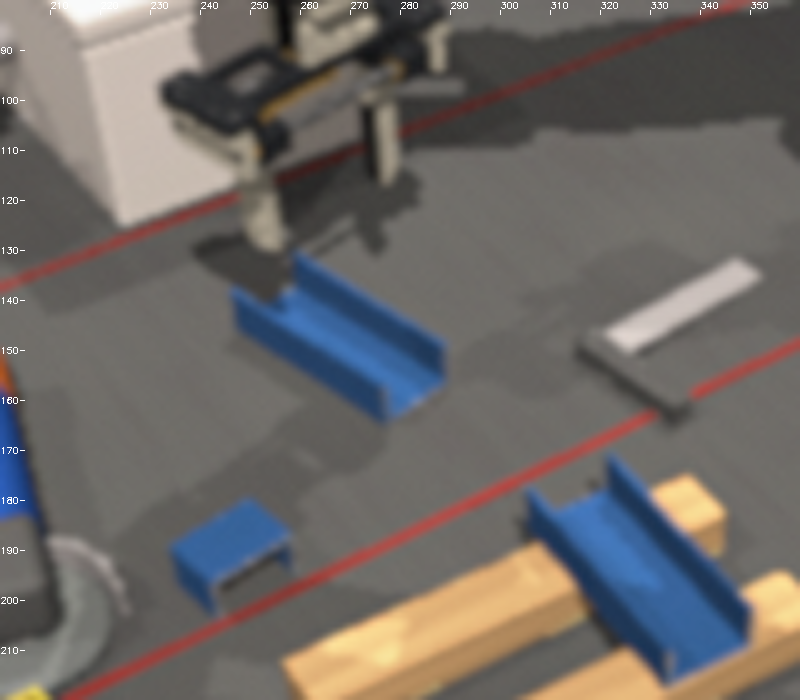

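The fingertips at (252,129) and (277,116) straddle the channel's two flanges. I'll descend and close.

{"fn": "send_rows", "kwargs": {"gripper": [-1, -1, -1, -1, -1, -1, 1, 1, 1, 1], "xyz": [[4, -0.3, 0.1], [8, -0.3, 0.1], [10, -0.3, 0.1], [11.2, -0.3, 0.1], [12.1, -0.3, 0.1], [12.1, -0.3, 0.1], [12.1, -0.3, 0.1], [12.1, -0.3, 0.1], [12.1, -0.3, 0.1], [12.1, -0.3, 0.1]], "turn": [[0, 0, 0], [0, 0, 0], [0, 0, 0], [0, 0, 0], [0, 0, 0], [0, 0, 0], [0, 0, 0], [0, 0, 0], [0, 0, 0], [0, 0, 0]]}}

```text
time_s: 2.7
tcp_pos: [0.5153, -0.3842, 0.0102]
orientation: [[0.001, 0.975, 0.22], [-0.001, 0.22, -0.975], [-1.0, 0.001, 0.001]]
wrist_force: [2.8, 1.7, 1.1]
grip_width: 0.0638
```

{"fn": "send_rows", "kwargs": {"gripper": [1, 1, 1, 1, 1, 1], "xyz": [[-1, 0, 0], [-3, 0, 0], [-6, 0, 0], [-9, 0, 0], [-12, 0, 0], [-12, 0, 0]], "turn": [[0, 0, 0], [0, 0, 0], [0, 0, 0], [0, 0, 0], [0, 0, 0], [0, 0, 0]]}}

```text
time_s: 3.45
tcp_pos: [0.5163, -0.3858, 0.1341]
orientation: [[0.005, 0.975, 0.22], [-0.005, 0.22, -0.975], [-1.0, 0.004, 0.006]]
wrist_force: [0.8, -0.6, -7.3]
grip_width: 0.064
```

```bash
python3 - <<'E'
from h import *
go((.595,-.0538,.13),down(-2.6)); print(ctrl.observe()['tcp_pos'])
s=optics.get_image('scene')
crop('scene',s,200,80,360,220,5,'s2.png')
E
```

```text
shift cm [  0.29  14.98 -30.66] turn [ 0.267  0.005 -0.005] rows 5.459893431202855 1.4321313748247069
[ 0.51632691 -0.38582524  0.13409878]
```

View pics/s2.png

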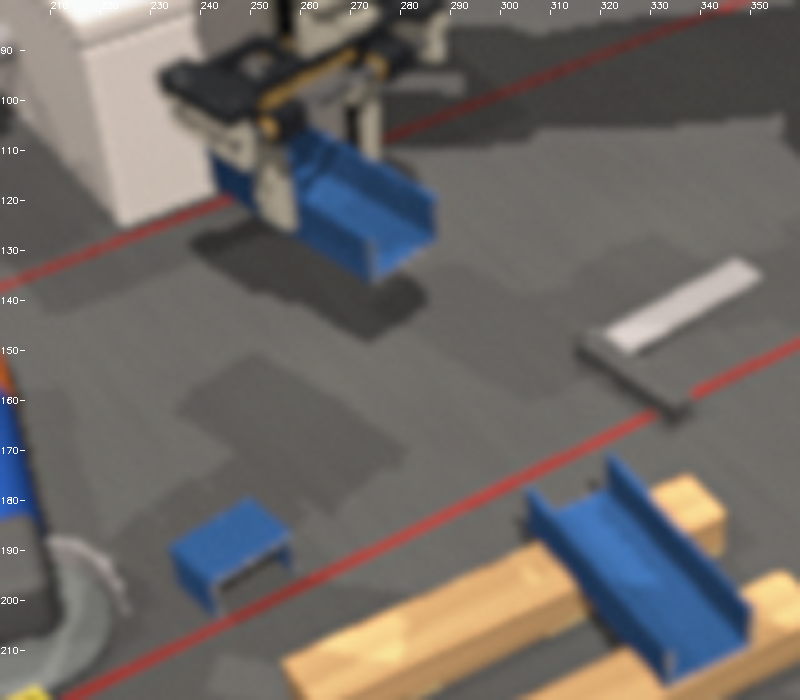

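The channel is held level with its +y end at (273,128) and (287,118). I'll check where the centre is relative to the TCP.

```bash
python3 - <<'E'
from h import *
s=ctrl.observe(); u=-s['orientation'][:,2]; 
t=s['tcp_pos']
for ps in [(273,128),(287,118.3)]:
    X=onz('scene',ps,t[2]-.009+.036); print(X,(X-t)@u, (X-t)@s['orientation'][:,1])
im=optics.get_image('top'); crop('top',im,420,170,550,270,6,'t2.png')
E
```

```text
[ 0.52965092 -0.30319167  0.15838709] 0.07643567570236295 0.03208417866482478
[ 0.4642881  -0.32151916  0.15838709] 0.07294059261753237 -0.03570938130735892
```

View pics/t2.png

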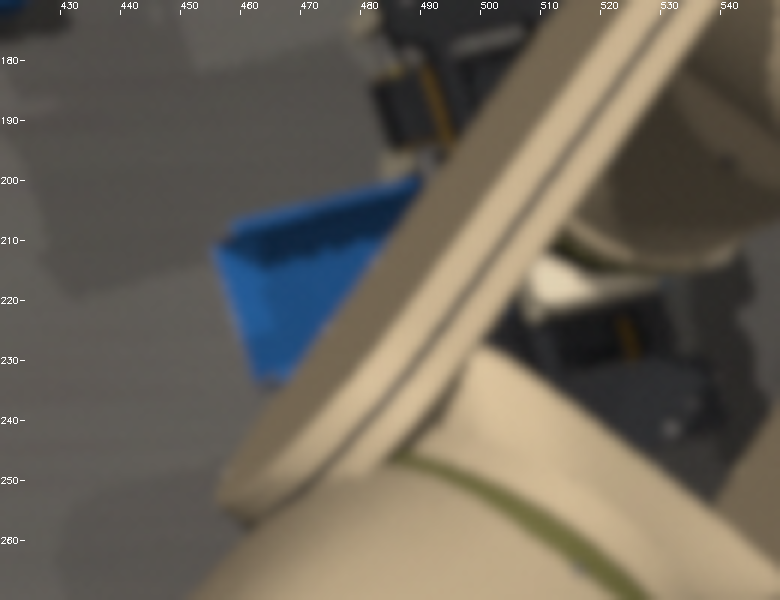

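{"fn": "send_rows", "kwargs": {"gripper": [1, 1, 1, 1, 1, 1, 1, 1, 1, 1], "xyz": [[0, 1, -2], [0, 3, -6], [0, 5, -10], [0, 7, -14.5], [0, 9, -19], [0, 11, -23.5], [0, 13, -27], [0, 14.5, -29.6], [0.3, 15, -30.7], [0.3, 15, -30.7]], "turn": [[0, 0, 0], [0.05, 0, 0], [0.1, 0, 0], [0.15, 0, 0], [0.2, 0, 0], [0.25, 0, 0], [0.267, 0.005, -0.005], [0.267, 0.005, -0.005], [0.267, 0.005, -0.005], [0.267, 0.005, -0.005]]}}

```text
time_s: 4.8
tcp_pos: [0.5921, -0.0505, 0.1249]
orientation: [[-0.008, 0.999, -0.043], [0.005, -0.043, -0.999], [-1.0, -0.009, -0.005]]
wrist_force: [-0.6, -0.3, -7.3]
grip_width: 0.064
```

```bash
python3 - <<'E'
from h import *
go((.595,-.0538,.075),down(-2.6)); print(ctrl.observe()['tcp_pos'])
s=optics.get_image('scene')
crop('scene',s,230,120,380,260,5,'s3.png')
im=optics.get_image('top'); crop('top',im,270,130,410,280,5,'t3.png')
E
```

```text
shift cm [4.99 0.35 0.34] turn [ 0.002 -0.005  0.009] rows 0.8016909352457798 0.05294030668186444
[ 0.59207613 -0.05054364  0.12491419]
```

View pics/s3.png

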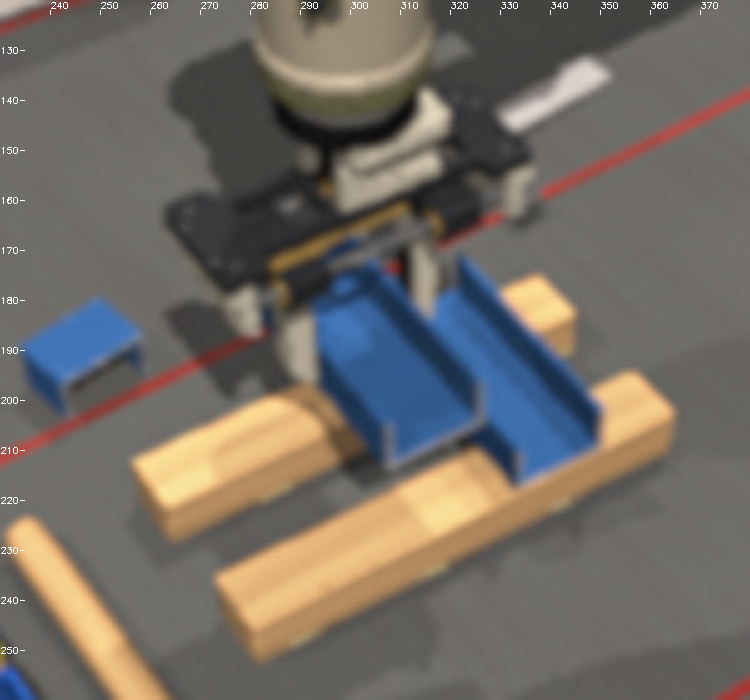

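View pics/t3.png

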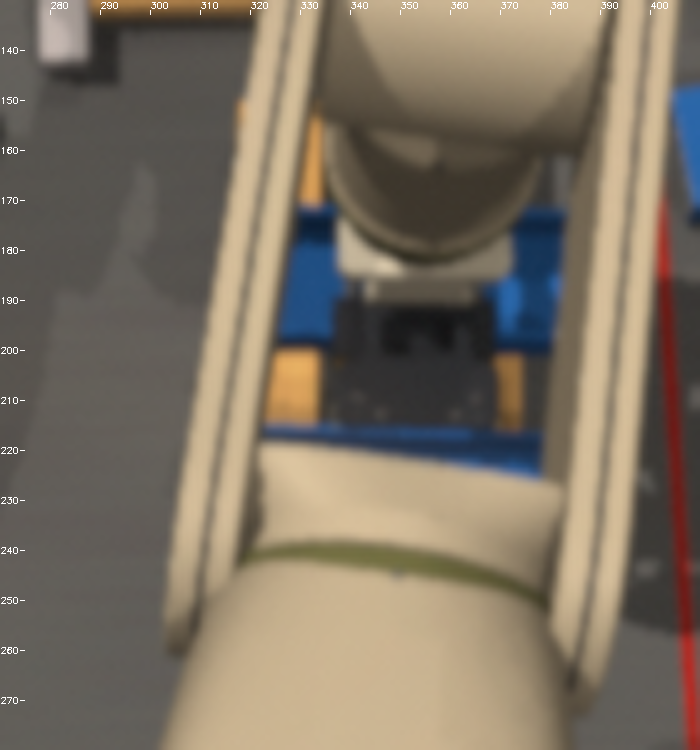

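The held channel's +y end shows at (307,205) and (325,197), parallel to the laid one. I'll measure the end offset, then lower it.

```bash
python3 - <<'E'
from h import *
s=ctrl.observe(); u=-s['orientation'][:,2]; t=s['tcp_pos']
for ps in [(306.7,205),(325.5,197)]:
    X=onz('scene',ps,t[2]-.0095+.036); print(X,(X-t)@u, (X-t)@s['orientation'][:,1])
go((.595,-.0538,.049),down(-2.6))
E
```

```text
[0.62744452 0.02773403 0.15230843] 0.08153746913798803 0.031086738342351185
[0.56933345 0.03352902 0.15230843] 0.0846968949688503 -0.02722545946334981
shift cm [7.68 0.31 0.18] turn [ 0.    -0.004  0.007] rows 1.2298430039130153 0.0436810052087772
```

{"fn": "send_rows", "kwargs": {"gripper": [1, 1, 1, 1, 1, 1, 1], "xyz": [[1.5, 0.3, 0.2], [3, 0.3, 0.3], [4.5, 0.3, 0.3], [6, 0.3, 0.3], [7, 0.3, 0.3], [7.4, 0.3, 0.3], [7.4, 0.3, 0.3]], "turn": [[0, 0, 0.005], [0, 0, 0.005], [0, 0, 0.005], [0, 0, 0.005], [0, 0, 0.005], [0, 0, 0.005], [0, 0, 0.005]]}}

```text
time_s: 5.78
tcp_pos: [0.5958, -0.0544, 0.0525]
orientation: [[-0.001, 0.999, -0.045], [0.004, -0.045, -0.999], [-1.0, -0.001, -0.004]]
wrist_force: [0.4, 0.9, -7.0]
grip_width: 0.0639
```

{"fn": "send_rows", "kwargs": {"gripper": [1, 1, 1, 1], "xyz": [[0.2, 0, 0], [0.4, 0, 0], [0.6, 0, 0], [0.6, 0, 0]], "turn": [[0, 0, 0], [0, 0, 0], [0, 0, 0], [0, 0, 0]]}}

```text
time_s: 6.28
tcp_pos: [0.5958, -0.0544, 0.0466]
orientation: [[-0.0, 0.999, -0.045], [0.004, -0.045, -0.999], [-1.0, -0.0, -0.004]]
wrist_force: [0.1, -0.2, -6.5]
grip_width: 0.0638
```

{"fn": "send_rows", "kwargs": {"gripper": [1, 1, 1], "xyz": [[0.1, 0, 0], [0.2, 0, 0], [0.2, 0, 0]], "turn": [[0, 0, 0], [0, 0, 0], [0, 0, 0]]}}

```text
time_s: 6.65
tcp_pos: [0.5963, -0.0544, 0.0462]
orientation: [[0.001, 0.999, -0.045], [0.004, -0.045, -0.999], [-1.0, 0.001, -0.004]]
wrist_force: [-4.8, 1.3, 5.7]
grip_width: 0.064
```

Contact made (+5.7 N). I'll open partway, then raise.

{"fn": "send_rows", "kwargs": {"gripper": [-0.65, -0.65, -0.65, -0.65, -0.65, -0.65, -0.65, -0.65], "xyz": [[0, 0, 0], [0, 0, 0], [0, 0, 0], [0, 0, 0], [-1, 0, 0], [-3, 0, 0], [-6, 0, 0], [-10, 0, 0]], "turn": [[0, 0, 0], [0, 0, 0], [0, 0, 0], [0, 0, 0], [0, 0, 0], [0, 0, 0], [0, 0, 0], [0, 0, 0]]}}

```text
time_s: 7.65
tcp_pos: [0.5955, -0.0548, 0.1464]
orientation: [[-0.001, 0.999, -0.045], [0.004, -0.045, -0.999], [-1.0, -0.001, -0.004]]
wrist_force: [0.5, -0.4, 0.3]
grip_width: 0.0768
```

```bash
python3 - <<'E'
from h import *
# cap grasp: jaw along level axis, tool x = -normal
y=np.array([.0975,.8596,.5016]);y/=np.linalg.norm(y)
h=np.degrees(np.arctan2(y[1],y[0]));print(h)
Rt=down(h-90,30);print(Rt)
n=-Rt[:,0]; T=np.array([.4887,.3606,.0942]); base=T-.036*n; print('edge mid on chute',base)
go(T+.10*n,Rt); print(T+.1*n, base+.007*n)
s=optics.get_image('scene')
crop('scene',s,230,120,380,260,5,'s4.png')
E
```

```text
83.52889100107069
[[ 0.0563511   0.99362881 -0.09760297]
 [ 0.49681441 -0.1127022  -0.86050779]
 [-0.8660254   0.         -0.5       ]]
edge mid on chute [0.49072864 0.37848532 0.06302309]
shift cm [ -3.27 -12.88 -36.04] turn [0.066 0.519 0.019] rows 6.146070526794339 2.803985887701403
[0.48306489 0.31091856 0.18080254] [0.49033418 0.37500762 0.06908526]
```

View pics/s4.png

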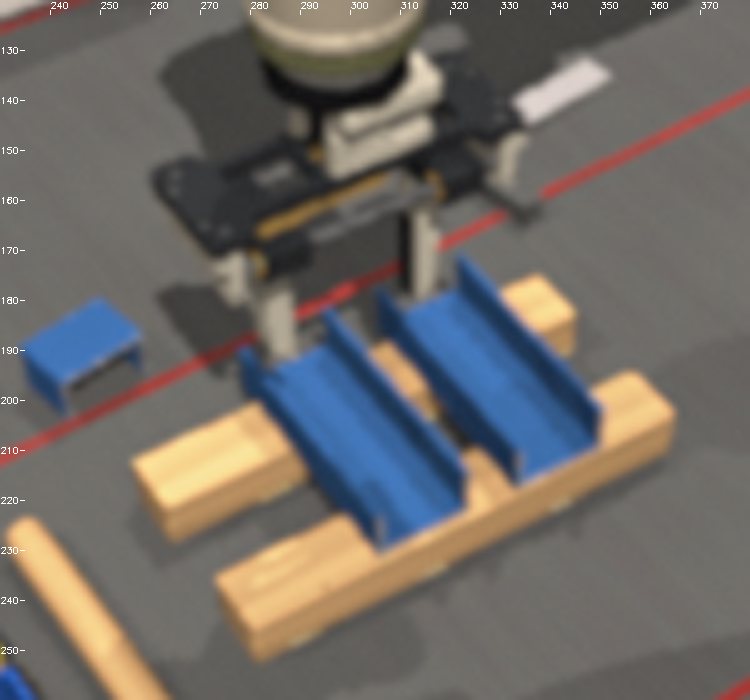

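Step 1 looks good: the second channel's +y end is at (304,228)/(322,216), level and parallel with a gap. Now on to the cap.

{"fn": "send_rows", "kwargs": {"gripper": [-1, -1, -1, -1, -1, -1, -1, -1, -1, -1], "xyz": [[-2, -1, -3], [-4, -2.5, -7], [-5, -4, -11.5], [-5.5, -5.5, -16], [-5.5, -7.5, -21], [-5, -9.5, -26], [-4.5, -11, -30.5], [-4, -12, -33.5], [-3.3, -12.9, -36], [-3.3, -12.9, -36]], "turn": [[0, 0, 0], [0.01, 0.06, 0], [0.02, 0.13, 0.005], [0.03, 0.2, 0.01], [0.04, 0.27, 0.01], [0.05, 0.34, 0.01], [0.06, 0.41, 0.015], [0.066, 0.48, 0.019], [0.066, 0.519, 0.019], [0.066, 0.519, 0.019]]}}

```text
time_s: 8.95
tcp_pos: [0.4822, 0.3112, 0.1796]
orientation: [[0.056, 0.994, -0.096], [0.497, -0.111, -0.861], [-0.866, 0.0, -0.5]]
wrist_force: [0.4, -0.1, -0.4]
grip_width: 0.093
```

```bash
python3 - <<'E'
from h import *
Rt=down(-6.47,30);n=-Rt[:,0]; T=np.array([.4887,.3606,.0942]); base=T-.036*n
go(base+.008*n,Rt)
s=optics.get_image('scene');crop('scene',s,370,200,520,340,5,'s5.png')
t=optics.get_image('top');crop('top',t,110,170,270,290,5,'t5.png')
print(ctrl.observe()['joint_positions'])
tp=ctrl.observe()['tcp_pos']; Ro=ctrl.observe()['orientation']
print(proj('scene',[tp,tp+Ro[:,1]*.055,tp-Ro[:,1]*.055]),proj('top',[tp,tp+Ro[:,1]*.055,tp-Ro[:,1]*.055]))
E
```

```text
shift cm [12.69  0.1  -0.05] turn [ 0.002 -0.     0.001] rows 2.030690176355611 0.01061254400087647
[ 0.15285239 -0.14477251  1.92597452  0.53126359  1.25460598  0.12290159]
[[425.00112602 243.57074012]
 [406.58143218 253.02964412]
 [442.65710891 234.50401791]] [[192.23767917 232.07132042]
 [195.56764664 208.21443925]
 [188.83933034 256.41810608]]
```

View pics/s5.png

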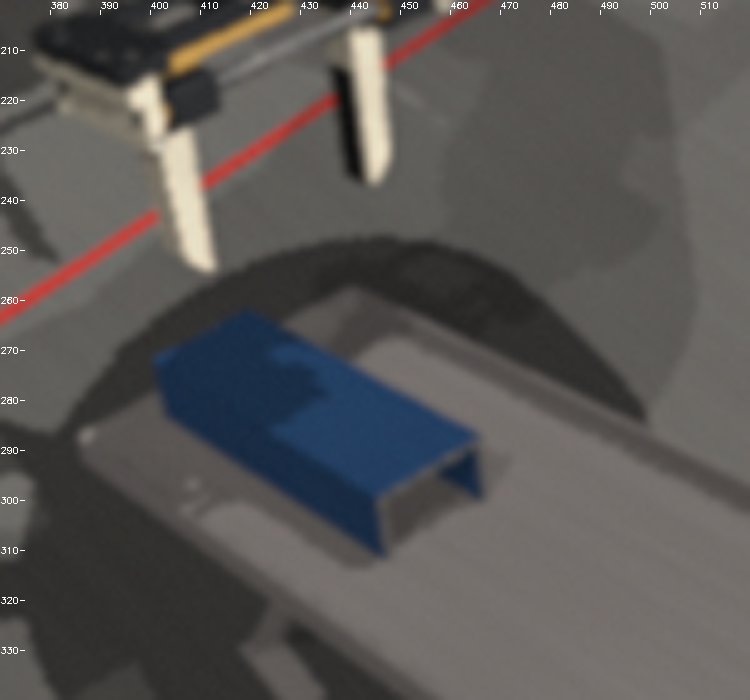

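View pics/t5.png

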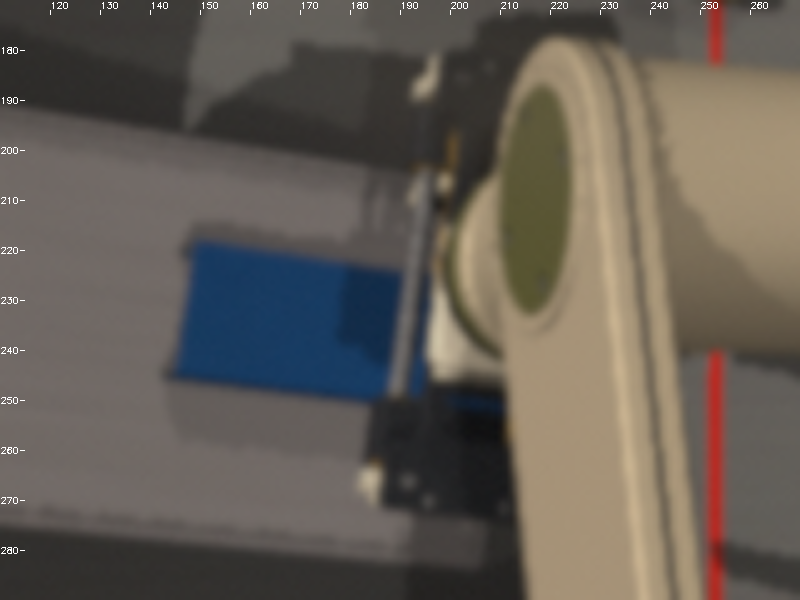

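The fingertips at (410,253) and (443,236) match their projections and straddle the cap. I'll descend along the chute normal.

{"fn": "send_rows", "kwargs": {"gripper": [-1, -1, -1, -1, -1, -1, -1], "xyz": [[2.5, 0.1, 0], [5, 0.1, 0], [7.5, 0.1, 0], [9.5, 0.1, 0], [11, 0.1, 0], [12.2, 0.1, 0], [12.2, 0.1, 0]], "turn": [[0, 0, 0], [0, 0, 0], [0, 0, 0], [0, 0, 0], [0, 0, 0], [0, 0, 0], [0, 0, 0]]}}

```text
time_s: 9.93
tcp_pos: [0.4908, 0.3709, 0.073]
orientation: [[0.056, 0.994, -0.098], [0.496, -0.112, -0.861], [-0.866, -0.0, -0.499]]
wrist_force: [0.4, 0.4, -0.1]
grip_width: 0.093
```

```bash
python3 - <<'E'
from h import *
Rt=down(-6.47,30);n=-Rt[:,0]; T=np.array([.4887,.3606,.0942]); base=T-.036*n
go(base+.008*n,Rt)
s=optics.get_image('scene');crop('scene',s,370,200,520,340,5,'s6.png')
E
```

```text
shift cm [ 0.44 -0.09 -0.15] turn [0.    0.001 0.   ] rows 0.0757308223211984 0.004256497523541034
```

View pics/s6.png

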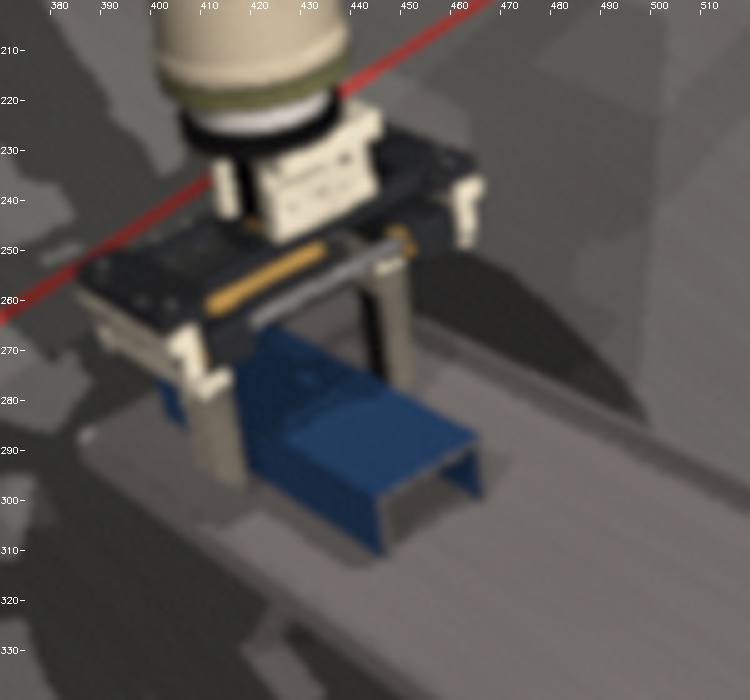

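```bash
python3 - <<'E'
from h import *
o=ctrl.observe();t=o['tcp_pos'];Ro=o['orientation']
print(proj('scene',[t+Ro[:,1]*.0555, t+Ro[:,1]*.0555+.0075*Ro[:,2],t+Ro[:,1]*.0555-.0075*Ro[:,2]]))
n=-Ro[:,0];u=-Ro[:,2];y=Ro[:,1]
T=np.array([.4887,.3606,.0942])
print('pred corners scene',proj('scene',[T+s*.08*u+.032*q*y for s in(-1,1) for q in(1,-1)]), 'lower edge', proj('scene',[T-.036*n+s*.08*u+.032*y for s in (-1,1)]))
print('top',proj('top',[T+s*.08*u+.032*q*y for s in(-1,1) for q in(1,-1)]))
E
```

```text
[[413.83891804 296.53321558]
 [411.83439322 295.15855703]
 [415.87243087 297.92775345]]
pred corners scene [[400.25857764 271.59438053]
 [419.35215245 261.44592998]
 [444.69808423 299.47562154]
 [465.76393674 286.98308592]] lower edge [[402.41666871 282.98589468]
 [446.52969489 312.30338621]]
top [[214.30277647 228.0167085 ]
 [210.97127074 253.36393896]
 [148.72577769 217.76732855]
 [144.41977315 244.66095874]]
```

The predicted corners match the image to about 1 px. I'll go 3 mm deeper, grip, and lift along the normal.

{"fn": "send_rows", "kwargs": {"gripper": [-1, -1, 1, 1, 1, 1, 1], "xyz": [[0.3, -0.1, -0.1], [0.3, -0.1, -0.1], [0.3, -0.1, -0.1], [0.3, -0.1, -0.1], [0.3, -0.1, -0.1], [0.3, -0.1, -0.1], [0.3, -0.1, -0.1]], "turn": [[0, 0, 0], [0, 0, 0], [0, 0, 0], [0, 0, 0], [0, 0, 0], [0, 0, 0], [0, 0, 0]]}}

```text
time_s: 10.85
tcp_pos: [0.4905, 0.3734, 0.0716]
orientation: [[0.057, 0.994, -0.097], [0.497, -0.113, -0.861], [-0.866, 0.001, -0.5]]
wrist_force: [0.6, -1.2, -0.6]
grip_width: 0.0635
```

{"fn": "send_rows", "kwargs": {"gripper": [1, 1, 1, 1, 1, 1, 1, 1], "xyz": [[-0.5, 0, 0], [-1.5, 0, 0], [-3, 0, 0], [-5, 0, 0], [-7, 0, 0], [-9, 0, 0], [-11, 0, 0], [-11, 0, 0]], "turn": [[0, 0, 0], [0, 0, 0], [0, 0, 0], [0, 0, 0], [0, 0, 0], [0, 0, 0], [0, 0, 0], [0, 0, 0]]}}

```text
time_s: 11.85
tcp_pos: [0.4848, 0.318, 0.1678]
orientation: [[0.059, 0.994, -0.097], [0.496, -0.114, -0.861], [-0.866, 0.002, -0.5]]
wrist_force: [0.5, 0.3, -6.7]
grip_width: 0.0644
```

```bash
python3 - <<'E'
from h import *
go((.548,-.0517,.17),down(-2.6))
s=optics.get_image('scene');crop('scene',s,360,180,510,320,5,'s7.png')
print(ctrl.observe()['tcp_pos'],ctrl.observe()['grip_width'])
E
```

```text
shift cm [-18.17  10.48  31.1 ] turn [-0.066 -0.523 -0.02 ] rows 6.001187964006082 2.8254040324269836
[0.48422053 0.31823791 0.16668969] 0.06398070404836234
```

View pics/s7.png

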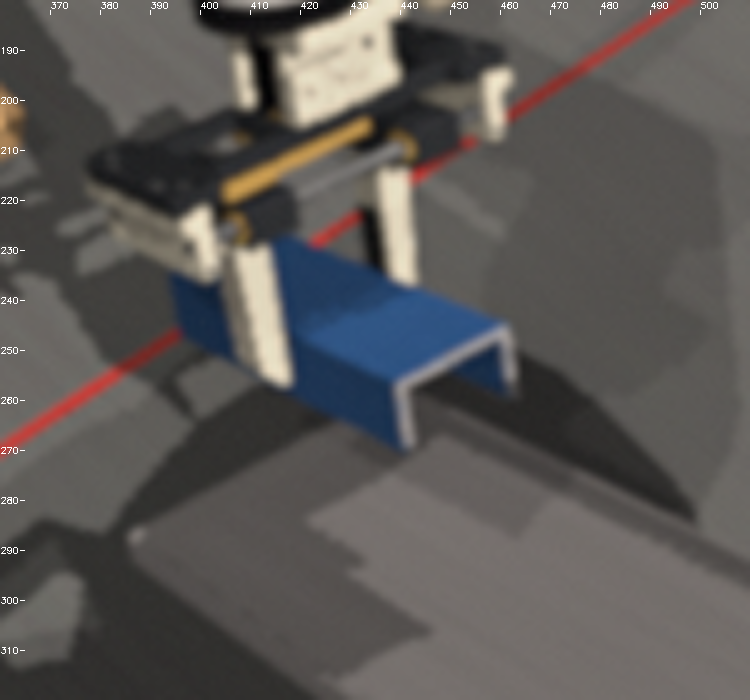

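The cap is held level with the chute, its top +y end at (438,255)/(461,246). Before placing, I'll take a clear look at the lower pair.

```bash
python3 - <<'E'
from h import *
s=optics.get_image('scene');crop('scene',s,230,140,380,260,5,'s8.png')
s=optics.get_image('top');crop('top',s,290,140,400,260,6,'t8.png')
E
```

```text
(no output)
```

View pics/s8.png

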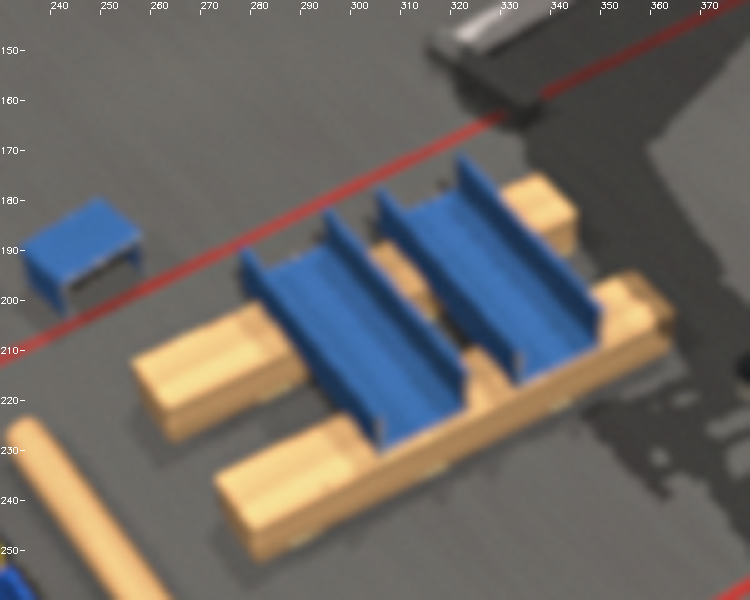

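View pics/t8.png

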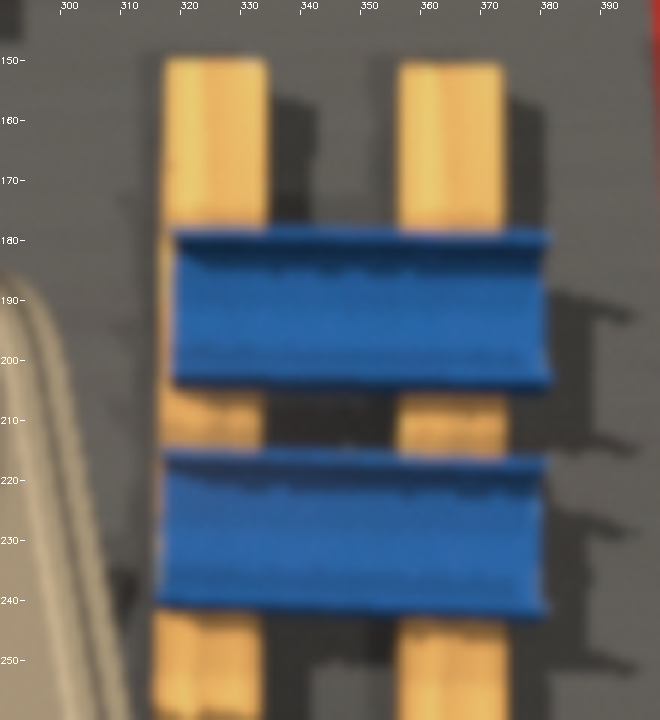

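```bash
python3 - <<'E'
from h import *
np.set_printoptions(precision=4,suppress=True)
ax=np.array([.999,-.045,0])
a=[onz('top',p,.072) for p in((318.8,178.3),(380.3,179.5))]; b=[onz('top',p,.072) for p in((317.3,215.2),(379.8,216.8))]
for q in(a,b): print(q, np.degrees(np.arctan2(*(q[0]-q[1])[1::-1])), (q[0]+q[1])/2-.032*ax)
print('scene')
for P in [((305,223.5),(277.5,190),(294.5,182),(321.5,214)),((332,210),(303.5,178),(319.5,171),(348.5,201))]:
    X=[onz('scene',p,.072) for p in P]; print(np.mean(X,0))
E
```

```text
[array([0.6295, 0.022 , 0.072 ]), array([ 0.6219, -0.1336,  0.072 ])] 87.1906582126418 [ 0.5938 -0.0543  0.072 ]
[array([0.5346, 0.0283, 0.072 ]), array([ 0.526 , -0.1272,  0.072 ])] 86.84356588703906 [ 0.4984 -0.048   0.072 ]
scene
[ 0.5984 -0.055   0.072 ]
[ 0.5046 -0.0506  0.072 ]
```

{"fn": "send_rows", "kwargs": {"gripper": [1, 1, 1, 1, 1, 1, 1, 1, 1, 1], "xyz": [[-2, 0.5, 1], [-5, 1.5, 4], [-8, 3, 8], [-11, 4.5, 12.5], [-13.5, 6, 17], [-15.5, 7.5, 21.5], [-16.7, 8.8, 25.5], [-17.5, 9.8, 28.5], [-18.1, 10.5, 31.1], [-18.1, 10.5, 31.1]], "turn": [[0, 0, 0], [-0.01, -0.06, 0], [-0.02, -0.13, -0.005], [-0.03, -0.2, -0.01], [-0.04, -0.27, -0.01], [-0.05, -0.34, -0.015], [-0.06, -0.41, -0.02], [-0.066, -0.48, -0.02], [-0.066, -0.523, -0.02], [-0.066, -0.523, -0.02]]}}

```text
time_s: 13.25
tcp_pos: [0.547, -0.0506, 0.1658]
orientation: [[-0.005, 0.999, -0.045], [0.001, -0.045, -0.999], [-1.0, -0.005, -0.001]]
wrist_force: [0.3, 0.9, -7.3]
grip_width: 0.0636
```

```bash
python3 - <<'E'
from h import *
go((.5485,-.052,.10),down(-2.8)); print(ctrl.observe()['tcp_pos'])
s=optics.get_image('scene');crop('scene',s,240,100,390,240,5,'s9.png')
E
```

```text
shift cm [6.58 0.19 0.14] turn [ 0.004 -0.001  0.005] rows 1.0527525018516515 0.03452844951281551
[ 0.54702472 -0.05057372  0.16576503]
```

View pics/s9.png

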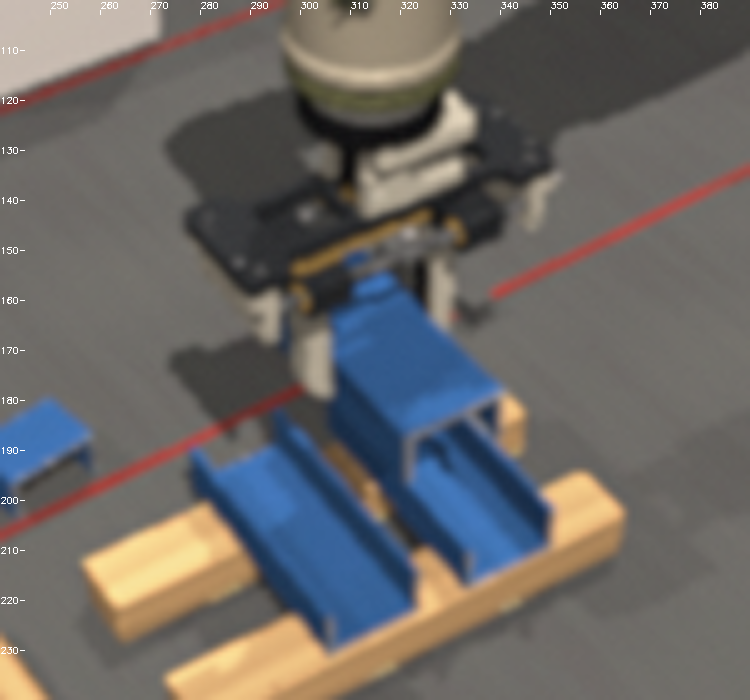

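The cap is over the gap, its +y top end at (320,187)/(338,177). I'll check its end offset from the TCP.

```bash
python3 - <<'E'
from h import *
s=ctrl.observe(); u=-s['orientation'][:,2]; t=s['tcp_pos']
for ps,dz in [((320.5,187),.026),((338.5,177.5),.026),((321,196),-.010)]:
    X=onz('scene',ps,t[2]+dz); print(X,(X-t)@u, (X-t)@s['orientation'][:,1])
E
```

```text
[0.58155514 0.02629956 0.19238749] 0.07766078036319396 0.030824038512120663
[0.5208351  0.02559034 0.19238749] 0.07422418749135558 -0.02980224948692411
[0.57938878 0.02647047 0.15638749] 0.07765590157225385 0.028812810734625584
```

{"fn": "send_rows", "kwargs": {"gripper": [1, 1, 1, 1, 1, 1, 1, 1], "xyz": [[1, 0.1, 0], [2.5, 0.2, 0], [4, 0.2, 0], [5.5, 0.2, 0], [7, 0.2, 0], [8.2, 0.2, 0], [8.8, 0.2, 0], [8.8, 0.2, 0]], "turn": [[0, 0, 0.005], [0, 0, 0.005], [0, 0, 0.005], [0, 0, 0.005], [0, 0, 0.005], [0, 0, 0.005], [0, 0, 0.005], [0, 0, 0.005]]}}

```text
time_s: 14.3
tcp_pos: [0.5495, -0.0506, 0.0797]
orientation: [[0.003, 0.999, -0.045], [0.0, -0.045, -0.999], [-1.0, 0.003, -0.0]]
wrist_force: [-0.6, 0.3, -6.9]
grip_width: 0.0637
```

```bash
python3 - <<'E'
from h import *
s=optics.get_image('scene');crop('scene',s,250,130,370,240,6,'s10.png')
E
```

```text
(no output)
```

View pics/s10.png

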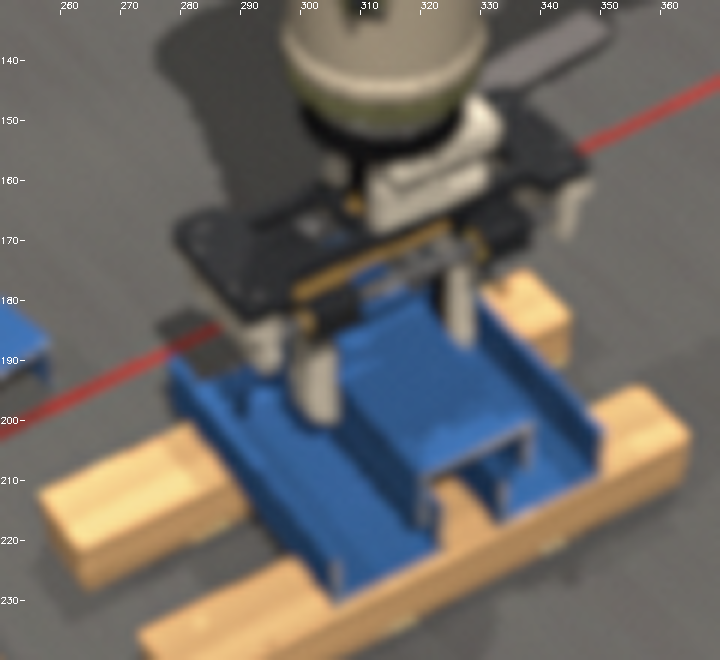

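Each cap flange is just inside the lower channel's inner flange, around (319,215) and (337,205). I'll continue down slowly.

{"fn": "send_rows", "kwargs": {"gripper": [1, 1, 1, 1, 1, 1, 1], "xyz": [[0.6, 0, 0], [1.2, 0, 0], [1.8, 0, 0], [2.2, 0, 0], [2.4, 0, 0], [2.6, 0, 0], [2.6, 0, 0]], "turn": [[0, 0, 0], [0, 0, 0], [0, 0, 0], [0, 0, 0], [0, 0, 0], [0, 0, 0], [0, 0, 0]]}}

```text
time_s: 15.22
tcp_pos: [0.5498, -0.0506, 0.054]
orientation: [[0.003, 0.999, -0.045], [0.0, -0.045, -0.999], [-1.0, 0.003, -0.0]]
wrist_force: [-0.9, 0.4, -7.0]
grip_width: 0.0638
```

{"fn": "send_rows", "kwargs": {"gripper": [1, 1, 1, 1], "xyz": [[0.2, 0, 0], [0.35, 0, 0], [0.5, 0, 0], [0.5, 0, 0]], "turn": [[0, 0, 0], [0, 0, 0], [0, 0, 0], [0, 0, 0]]}}

```text
time_s: 15.72
tcp_pos: [0.5502, -0.0507, 0.0495]
orientation: [[0.004, 0.999, -0.045], [0.0, -0.045, -0.999], [-1.0, 0.004, -0.0]]
wrist_force: [-0.6, 0.5, -3.7]
grip_width: 0.0638
```

{"fn": "send_rows", "kwargs": {"gripper": [1, 1, 1], "xyz": [[0.1, 0, 0], [0.15, 0, 0], [0.15, 0, 0]], "turn": [[0, 0, 0], [0, 0, 0], [0, 0, 0]]}}

```text
time_s: 16.1
tcp_pos: [0.5502, -0.0507, 0.0494]
orientation: [[0.004, 0.999, -0.045], [-0.0, -0.045, -0.999], [-1.0, 0.004, -0.0]]
wrist_force: [-6.9, 2.0, 12.5]
grip_width: 0.064
```

```bash
python3 - <<'E'
from h import *
s=optics.get_image('scene');crop('scene',s,250,130,370,240,6,'s11.png')
E
```

```text
(no output)
```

View pics/s11.png

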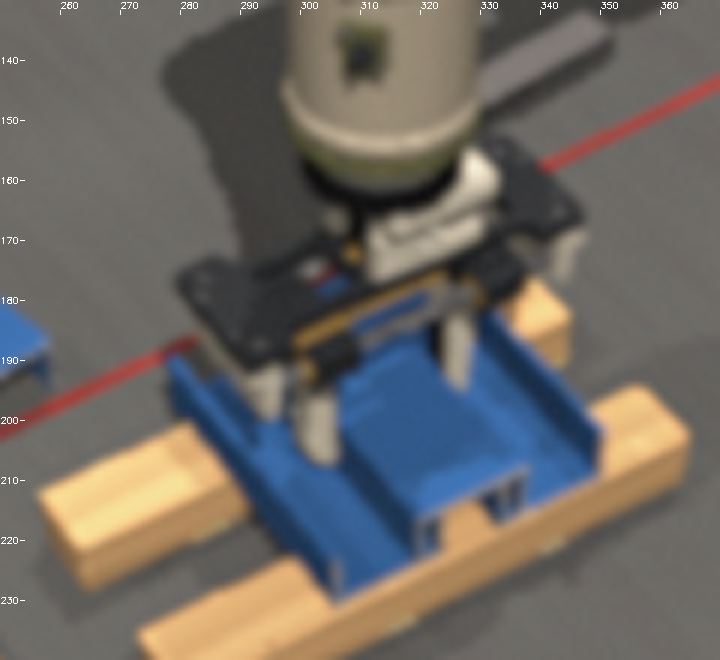

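The cap is seated: its flanges stand on the webs at (318,222) and (336,212), and force is +12.5 N. Releasing and retreating.

{"fn": "send_rows", "kwargs": {"gripper": [-0.7, -0.7, -0.7, -0.7, -0.7, -0.7, -0.7, -0.7, -0.7], "xyz": [[-0.1, 0, 0], [-0.1, 0, 0], [-0.1, 0, 0], [-0.1, 0, 0], [-1, 0, 0], [-3, 0, 0], [-6, 0, 0], [-10, 0, 0], [-14, 0, 0]], "turn": [[0, 0, 0], [0, 0, 0], [0, 0, 0], [0, 0, 0], [0, 0, 0], [0, 0, 0], [0, 0, 0], [0, 0, 0], [0, 0, 0]]}}

```text
time_s: 17.27
tcp_pos: [0.5492, -0.0506, 0.1894]
orientation: [[0.004, 0.999, -0.045], [0.0, -0.045, -0.999], [-1.0, 0.004, -0.0]]
wrist_force: [0.9, -0.7, 1.3]
grip_width: 0.0794
```

{"fn": "send_rows", "kwargs": {"gripper": [-0.7, -0.7, -0.7, -0.7, -0.7, -0.7, -0.7], "xyz": [[-1, 0, 5], [-1, 0, 10], [-1, 0, 15], [-1, 0, 20], [-1, 0, 25], [-1, 0, 25], [-1, 0, 25]], "turn": [[0, 0, 0], [0, 0, 0], [0, 0, 0], [0, 0, 0], [0, 0, 0], [0, 0, 0], [0, 0, 0]]}}

```text
time_s: 18.15
tcp_pos: [0.5381, -0.3001, 0.1977]
orientation: [[0.003, 0.999, -0.045], [0.001, -0.045, -0.999], [-1.0, 0.003, -0.001]]
wrist_force: [-0.2, 1.4, 0.8]
grip_width: 0.0789
```

```bash
python3 - <<'E'
from h import *
s=optics.get_image('scene');crop('scene',s,230,130,380,260,5,'s12.png')
s=optics.get_image('top');cv2.imwrite('pics/top12.png',s);crop('top',s,290,140,400,260,6,'t12.png')
E
```

```text
(no output)
```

View pics/s12.png

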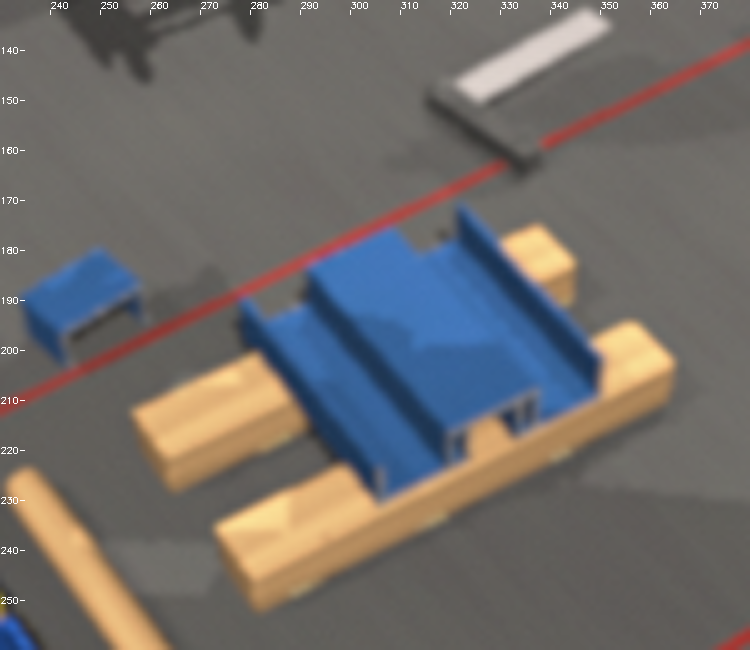

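View pics/t12.png

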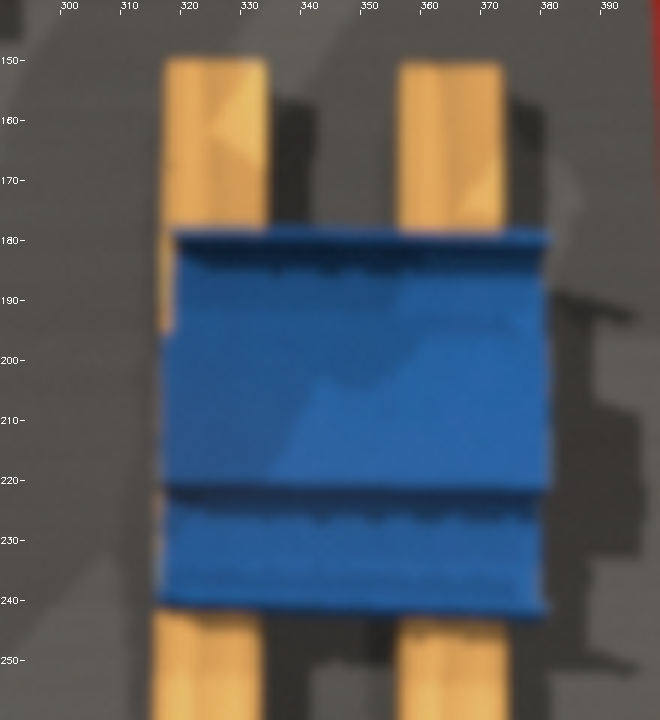

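View pics/top12.png

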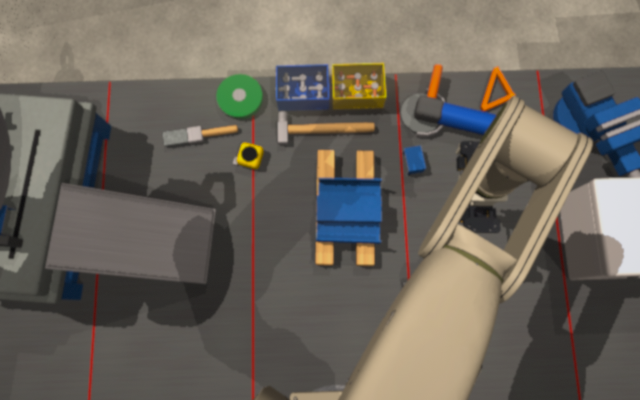

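The cap sits level over both channels, with +y corners at (318,216) and (336,208) and all ends aligned. The bystanders are where they were. One quick height check, then I'll hand in.

```bash
python3 - <<'E'
from h import *
for a,b in [((336.5,208),(316.2,221)),((308,175.5),(380.8,221.3))]: print(tri(a,b))
print(np.mean([onz('scene',p,.076) for p in((318.5,216.5),(336.5,208),(291,183.5),(308,175.5))],0))
print(ctrl.observe()['grip_width']); ctrl.close_job()
E
```

```text
(array([0.52157675, 0.029982  , 0.07097659]), np.float64(0.004012672731333483))
(array([ 0.51440855, -0.12905824,  0.07454853]), np.float64(0.0007005964355142132))
[ 0.55175963 -0.04965215  0.076     ]
0.07881603666532132
the job is handed in; nothing more can be done
```

The bundle is done and handed in at about 18 s of the 50 s allowed; no verdict was reported.

- **Second channel:** I laid it open side up beside the first. The centres measure about 95 mm apart, which leaves a gap of about 31 mm. The two are parallel within about 0.4° and the ends are level within a few mm.
- **Cap:** I gripped the chute length square to the slope, levelled it, and set it down over the gap. It made contact with up to 12.5 N on the wrist, then I let go and withdrew.

**Last checks:**
- Both camera views show the cap level, with one flange inside each lower channel and all the ends aligned.
- The cap's top triangulates to 71 and 74.5 mm at two corners, against an expected 76 mm. The lower figure came with a 4 mm mismatch between the rays, so I put it down to picture accuracy.
- The scene and top views disagreed by 5–6 mm in x on where the laid channel was, so I worked from a value between the two.
- The offcut, square, hammer and tape measure appear unmoved in the pictures. I did not measure them.

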